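Free the gummed hold-down knob

ROBOT

A 6-joint arm with a two-finger parallel gripper is mounted at the origin on the work surface; the furniture and walls round the work are solid. World frame = base frame: x ahead of the robot, y to its left, z up, the work surface at z = 0. Lengths are in m, angles in degrees, forces in N, time in s.
With the tool pointing down it reaches from about 0.35 to 0.8 m from the base axis. Payload 7.3 kg.
Tool frame: the origin (TCP) lies midway between the tips of the shut fingers; the grasp point (between the pads) lies bot.pinch_z behind it (bot.pinch_z is the distance from the TCP to the grasp point, in m); z points along the fingers, y is the line along which they close (so a half turn about z gives the same grasp; the last joint's range is limited). The gripper opens to 85 mm and grips with 20 to 120 N. Pads are 22 mm wide; open, the fingers measure 114 mm over their backs; the gripper's body (76 mm by 85 mm) begins 54 mm behind the grasp point. The pads swing forward as they close: fully open they stand 13 mm farther back than shut.
Start: joints at [62.567, 19.595, 87.324, -0, 73.075, -8.365], TCP at [0.171, 0.496, 0.231] pointing down, gripper open.
Joint ranges: [-145.02, 145.02], [-44.19, 115.74], [2.07, 154.8], [-57.11, 237.11], [16.16, 152.29], [-177.93, 177.93]. Speed limits (degrees/s): [147.25, 147.25, 180, 180, 180, 180].

INTERFACE

Orientations are given as [roll, pitch, yaw] about the fixed x, y, z axes, in that order (R = Rz(yaw) Ry(pitch) Rx(roll)).
In Python, from bench import bot gives the robot as it stands.
- The arm moves only by the tool drive_tool, never from a script. Its argument "steps" is a list that holds one entry, the list of rows, each a list of 5 numbers: the shift along the tool's x, y, z normalised to -1 to 1, where 1 is 80 mm, then the turn about the tool's z normalised to -1 to 1, where 1 is pi rad, then the opening, from -1 (shut) to 1 (fully open). A call has exactly 8 rows; each row is the pose to reach, as a shift and turn from the pose commanded when the call began, along the tool's axes at that moment, turning the shorter way round; what a row does not reach only later rows make up. A row lasts 1/8 s, in which the tool goes at most 62.5 mm and 10.7 degrees, less where a joint would pass 70% of its speed; a pose out of reach is approached as far as the arm can. A call with a number of a shift or a turn outside -1 to 1 is refused whole. A call with a gripper value outside its range is refused whole. The fingers move at their own pace and stop on an object; the grip force is fixed at half the most. Time passes only in rows, so rows that repeat a pose let the fingers close, or fill a call up. It gives the time, the measured TCP pose, the force, the opening and the grip force at its end, in the units of the state.
- bot.get_state(): the state, without advancing time (a new reading comes with each control period).
- bot.camera(name): name is "scene" or "top" or "wrist"; returns (picture, depth): 420x560x3 uint8, blue, green, red; 420x560 float32, m along the optical axis (not along the pixel's ray), 0 where there is no reading.
- bot.camera_params(name): a dict with "fovy" (degrees; the focal length in pixels is half the picture's height over the tangent of half this angle, whatever the lens; pixels are square), "cx", "cy" (the principal point, pixels), "T" (4x4, takes a point from camera to world coordinates); the wrist camera has in their place "mount" (4x4, takes a point from camera to tool coordinates, whose origin is the TCP and whose axes are the flange's). Camera axes: x right, y down, z forward; pixel columns grow to the right and rows downward; lengths in m; the calibration is good to about 2 mm. A picture is of the moment at which its call begins: read the wrist's pose just before it. camera_params takes no time and is no camera call.
- bot.job_done(): hands the job in; it is judged then, once.
Trained networks look in the newest picture that a camera, given by its name, has taken for a name from the list of things; names that differ only in an ending like _2 or _b are one class to them, and where a whole thing is asked for, a point or a joint stands for the part that bears it (a point fixed in the world has none). Each returns a list of dicts, best first, with "p" (0 to 1); they miss things now and then, are a little off and sometimes report something else, mostly with a low value. They report only what shows in the picture. A call takes as long as a camera call. They do not tell look-alikes from the thing itself.
- bot.outline_of(thing, camera): "mask" (420x560 bool, what is visible of it) and "point" ([column, row] in pixels, amid what is visible of it).
The state is a dict: "t": time; "qpos": joint angles; "joint_vel": joint speeds; "effort": joint torques, N m; "ee_pos": TCP position; "tool_rot": TCP orientation; "contact_force": force on the tool from outside, world axes, zero at the start; "wrist_torque": the same for the moment, N m; "gripper_width": opening from 0.0 (shut) to 1.0 (fully open); "grip_force": force on a finger pad.
Only numpy, scipy, OpenCV 4.12 (cv2) and the standard library are available. Lean on these libraries where they do the work, as an engineer would, in place of code of your own. Each camera call takes 0.05 s, during which the arm holds its last target. There are 200 camera calls.

TASK

Two identical little clamping jigs stand on the slab. Free the offcut in the one that holds it: its knob is gummed up with old glue, so break it loose with a short firm anticlockwise twist (seen from above), then turn it on to its stop so that the steel finger swings clear of the offcut. Leave the offcut lying in its jig, do not disturb the empty jig's knob, and let go.

Things in the scene. Friction and masses are not known exactly. Their poses are not given: they have to be found in the camera images.
- knob_loaded (a joint): angle of the gummed knob on the jig that holds the offcut: 0 = clamped, against a stop (finger across the offcut); grows as it turns anticlockwise seen from above, up to the open stop at 1.396 rad (80 degrees). Stiff: resistance rises to about 0.4 N m near 0.15 rad, then it gives, springs on a little, and from 0.55 rad turns freely (0.04 N m) and stays where it is left.
- knob_loaded_grip (a point): grip point on the gummed knob's vertical axis. The knob is an upright black bar, 44 mm long (this point's x), 14 mm thick (y), 32 mm tall; its top is 10 mm above this point, its foot 22 mm below, on a black disc 34 mm across, 6 mm high. Site z is up; it turns with the knob. All else on the jig but that disc ends 28 mm or more below this point; the grip point is about 68 mm above the slab.
- finger_loaded_tip (a point): point on the flat steel finger (16 mm wide, 8 mm thick) that is fixed to the gummed knob under its disc: 52 mm from the axis along the knob's -x (the finger ends at 58 mm), 32 mm below the grip point. It turns with the knob.
- knob_empty_grip (a point): the same point on the knob of the other, identical jig, which holds nothing; its finger may stand anywhere from closed to open. Leave it alone.
- finger_empty_tip (a point): point on the steel finger of the empty jig, 52 mm from that knob's axis and 32 mm below its grip point; must stay where it is.
- offcut_center (a point): centre of the loose hardwood offcut, 50 x 120 x 18 mm (x, y, z), its top 30 mm above the slab. It lies in its jig (a plywood plate 104 x 104 x 12 mm fixed to the slab) between a low front cleat and two pins, under the finger of the gummed knob (1.5 mm gap), whose axis is 50 mm behind this point. It stays there.
Not all that is in view belongs to the job. Leave any turquoise look-alike of the part that bears knob_loaded alone.

How it is judged:
By the outcome, as a careful person would: the job done as asked, in the order asked, and still so for the second after the job is handed in, with the robot touching nothing.
It also fails if it takes over 40 s, if anything falls off the work surface, if the arm or the gripper's body presses on something with over 40 N, if the wrist force passes 120 N, or if a joint passes its speed limit or range.

## Working session

There is one attempt and no reset: what is moved stays moved. The work goes in short steps, Python scripts to look and compute and a tool call to move; the robot and the scene stay as the last step left them, time stands still between calls to the robot, and variables do not carry over. Pictures are saved under pics/ and viewed, at most 10 in all, crops included, and the job is handed in when it is done.

Besides the shell and the picture viewer there is one more tool, called after ">>>" as name(argument=value, ...), one argument or row to a line, values as JSON. drive_tool: Moves the arm, as the interface text tells. Scaled input: -1 to 1 covers 80 mm each way for a shift and pi rad each way for a turn. Its arguments: {"type":"object","properties":{"steps":{"type":"array","items":{"type":"array","items":{"type":"array","items":{"type":"number"}}}}},"required":["steps"]}

```bash
mkdir -p pics
cat > h.py <<'E'
import numpy as np, cv2
from bench import bot
from scipy.spatial.transform import Rotation as R
def T_of(cam,st=None):
    p=bot.camera_params(cam)
    if 'T' in p: return np.array(p['T']),p
    T=np.eye(4);T[:3,:3]=R.from_euler('xyz',st['tool_rot'],degrees=True).as_matrix();T[:3,3]=st['ee_pos']
    return T@np.array(p['mount']),p
def pts(cam,depth,T,p,mask=None):
    f=210/np.tan(np.radians(p['fovy'])/2)
    v,u=np.nonzero((depth>0)&(mask if mask is not None else True))
    z=depth[v,u]
    P=np.stack([(u-p['cx'])/f*z,(v-p['cy'])/f*z,z],1)
    return P@T[:3,:3].T+T[:3,3],u,v
E
python3 - <<'E'
from h import *
print(bot.get_state(),bot.pinch_z)
ims=[]
for c in ['scene','top']:
    im,d=bot.camera(c);ims.append(im);T,p=T_of(c)
    print(c,p['fovy'],T.round(3).tolist())
    for n in ['knob_loaded','knob_loaded_grip','knob_empty_grip','offcut_center','finger_loaded_tip']:
        for o in bot.outline_of(n,c)[:4]:
            P,u,v=pts(c,d,T,p,o['mask'])
            print(n,round(o['p'],2),np.round(o['point']),o['mask'].sum(),np.median(P,0).round(3) if len(P) else None, P[:,2].max().round(3) if len(P) else None)
    cv2.imwrite(f'pics/{c}.png',im)
E
```

```text
{'t': 0.0, 'qpos': array([ 6.25681795e+01,  1.96362089e+01,  8.73772965e+01, -3.16136320e-04,
        7.30746261e+01, -8.36923387e+00]), 'joint_vel': array([ 0.1072176 ,  0.0693524 , -0.06784248,  0.013451  ,  0.02914089,
        0.02036597]), 'effort': array([-1.24673432e-03, -4.33664560e+01, -2.46014875e+01, -1.74107408e-04,
        7.87442958e-03,  2.51548585e-05]), 'ee_pos': array([0.17129425, 0.495845  , 0.23062762]), 'tool_rot': array([-1.79912763e+02, -1.25286151e-02,  1.60937496e+02]), 'contact_force': array([-1.2955958 , -0.20201544, -0.09341668]), 'wrist_torque': array([0.00284541, 0.00835204, 0.01409562]), 'grip_force': 0.0, 'gripper_width': 0.9997293098858079} 0.0187
scene 49.1734020118058 [[0.834, -0.322, 0.448, -0.036], [-0.552, -0.489, 0.676, -0.438], [0.001, -0.811, -0.585, 0.57], [0.0, 0.0, 0.0, 1.0]]
knob_loaded 0.88 [278. 198.] 499 [0.385 0.22  0.053] 0.078
knob_loaded 0.73 [184. 213.] 503 [0.202 0.261 0.059] 0.078
knob_loaded_grip 0.91 [276. 198.] 565 [0.387 0.219 0.052] 0.078
knob_loaded_grip 0.69 [185. 216.] 501 [0.202 0.26  0.059] 0.258
knob_loaded_grip 0.16 [2
[... 291 characters left out ...]
8
top 43.02806372242796 [[0.168, -0.961, 0.22, 0.14], [-0.986, -0.164, 0.036, 0.137], [0.001, -0.223, -0.975, 0.895], [0.0, 0.0, 0.0, 1.0]]
knob_loaded 0.78 [242. 179.] 674 [0.38  0.224 0.047] 0.082
knob_loaded 0.62 [190. 289.] 642 [0.194 0.271 0.048] 0.081
knob_loaded_grip 0.66 [244. 182.] 729 [0.38  0.225 0.046] 0.082
knob_loaded_grip 0.6 [195. 288.] 658 [0.193 0.271 0.047] 0.081
knob_empty_grip 0.73 [370. 168.] 729 [0.441 0.027 0.047] 0.081
offcut_center 0.58 [232. 208.] 1894 [0.343 0.243 0.03 ] 0.039
offcut_center 0.41 [243. 182.] 686 [0.38  0.224 0.047] 0.082
finger_loaded_tip 0.79 [244. 183.] 598 [0.381 0.223 0.054] 0.082
finger_loaded_tip 0.57 [192. 289.] 684 [0.193 0.272 0.047] 0.081
```

```bash
ls pics
```

```text
scene.png
top.png
```

View pics/scene.png

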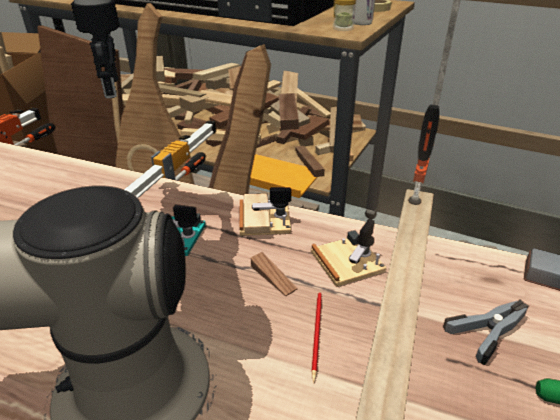

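View pics/top.png

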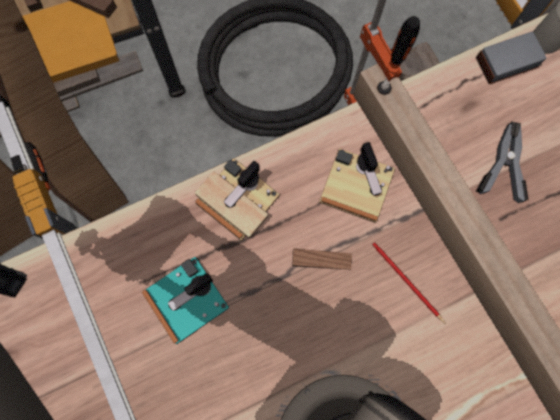

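Candidates in the top picture are the knob at (245,178) on a wooden plate with an offcut at (232,208), the turquoise look-alike at (190,289), and the empty jig's knob at (370,165). I choose (245,178), and check it in a crop while measuring its axis and bar direction.

Run:
```python
from h import *
for c,(u0,v0) in dict(scene=(265,205),top=(240,190)).items():
    im,d=bot.camera(c);T,p=T_of(c)
    P,u,v=pts(c,d,T,p)
    near=np.hypot(P[:,0]-.385,P[:,1]-.22)<.045
    m=near&(P[:,2]>.066)&(P[:,2]<.09); Q=P[m]
    r=cv2.minAreaRect((Q[:,:2]*1000).astype(np.float32))
    w,V=np.linalg.eigh(np.cov(Q[:,:2].T)); print(c,m.sum(),r,Q.mean(0).round(4),np.percentile(Q[:,2],[50,90]),np.degrees(np.arctan2(V[1,1],V[0,1])),np.sqrt(w))
    crop=cv2.resize(im[v0-45:v0+45,u0-50:u0+50],None,fx=4,fy=4,interpolation=cv2.INTER_CUBIC); 
    (out:=globals().setdefault('L',[])).append(crop)
    # finger steel
    o=np.hypot(P[:,0]-.385,P[:,1]-.22)<.07
    hsv=cv2.cvtColor(im,cv2.COLOR_BGR2HSV)[v,u]
    k=o&(hsv[:,1]<60)&(hsv[:,2]>110)&(P[:,2]>.03)&(P[:,2]<.045)
    if k.sum()>5:
        F=P[k];print(' finger',k.sum(),cv2.minAreaRect((F[:,:2]*1000).astype(np.float32)),F.mean(0).round(4))
cv2.imwrite('pics/crop.png',np.hstack(L))
```

```text
scene 159 ((394.2389221191406, 219.91110229492188), (15.225003242492676, 42.56057357788086), 56.989505767822266) [0.3927 0.2182 0.0731] [0.07425616 0.07677483] 149.50861126039518 [0.0035464  0.01270085]
 finger 121 ((349.6658935546875, 222.52621459960938), (62.759918212890625, 79.187744140625), 3.4381518363952637) [0.3607 0.2338 0.0369]
top 260 ((392.545166015625, 220.24258422851562), (14.489375114440918, 44.34279251098633), 61.68574523925781) [0.3911 0.2198 0.0761] [0.07671156 0.07901469] 150.79260184626713 [0.0042603  0.01266879]
 finger 275 ((361.2120361328125, 237.2272186279297), (92.69010162353516, 77.01348876953125), 67.60501861572266) [0.3554 0.2359 0.038 ]
```

View pics/crop.png

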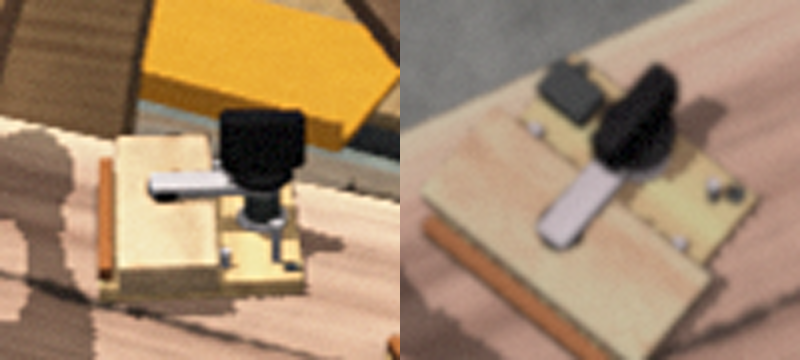

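The crop confirms it: a wooden jig with the offcut under the steel finger. The knob axis is at about (0.393, 0.220) and the bar yaw about 150.5°. I'll check that the corridor is clear first.

Run:
```python
from h import *
a=np.array([.171,.496]);b=np.array([.393,.22]);n=(b-a)/np.linalg.norm(b-a)
for c in ['scene','top','wrist']:
    st=bot.get_state();im,d=bot.camera(c);T,p=T_of(c,st);P,u,v=pts(c,d,T,p)
    s=(P[:,:2]-a)@n; l=(P[:,:2]-a)@[-n[1],n[0]]
    for k in np.arange(0,.46,.05):
        m=(s>k)&(s<k+.05)&(abs(l)<.1)
        if m.sum()>5: print(c,k.round(2),m.sum(),np.percentile(P[m,2],[50,98]).round(3),P[m][P[m,2].argmax()].round(3))
```

```text
scene 0.0 3313 [0.321 0.407] [0.155 0.468 0.411]
scene 0.05 689 [-0.001  0.002] [0.162 0.424 0.322]
scene 0.1 550 [-0.001  0.002] [0.205 0.336 0.013]
scene 0.15 540 [-0.001  0.001] [0.242 0.299 0.028]
scene 0.2 1080 [-0.001  0.022] [0.239 0.294 0.029]
scene 0.25 884 [0.   0.03] [0.349 0.256 0.037]
scene 0.3 1348 [0.028 0.075] [0.382 0.229 0.079]
scene 0.35 1492 [0.    0.076] [0.395 0.212 0.079]
scene 0.4 1128 [-0.001  0.004] [0.383 0.094 0.022]
scene 0.45 1026 [-0.001  0.02 ] [0.387 0.087 0.023]
top 0.0 4728 [0.026 0.327] [0.161 0.426 0.345]
top 0.05 3079 [-0.     0.003] [0.16  0.422 0.308]
top 0.1 2903 [0.   0.02] [0.173 0.347 0.025]
top 0.15 2795 [0.    0.029] [0.231 0.297 0.032]
top 0.2 2754 [0.    0.024] [0.234 0.289 0.032]
top 0.25 2707 [0.002 0.032] [0.346 0.253 0.04 ]
top 0.3 2637 [0.029 0.077] [0.38  0.227 0.081]
top 0.35 2341 [0.001 0.077] [0.405 0.208 0.081]
top 0.4 2411 [0.    0.004] [0.381 0.094 0.024]
top 0.45 2313 [0.001 0.018] [0.384 0.078 0.025]
wrist 0.0 24189 [0.278 0.317] [0.144 0.473 0.321]
wrist 0.05 7081 [-0.     0.001] [0.219 0.425 0.003]
wrist 0.1 6613 [-0.     0.021] [0.166 0.347 0.024]
wrist 0.15 4972 [0.    0.029] [0.218 0.293 0.031]
wrist 0.2 2729 [-0.     0.011] [0.228 0.283 0.03 ]
wrist 0.25 1883 [0.   0.03] [0.362 0.305 0.031]
wrist 0.3 43 [0.    0.001] [0.393 0.288 0.001]
wrist 0.35 9 [0.    0.001] [0.38  0.154 0.001]
wrist 0.4 15 [-0.     0.001] [0.376 0.146 0.001]
```

>>> drive_tool(
  steps=[
    [[-0.3,-0.19,0,0,1],[-0.6,-0.38,0,0,1],[-0.94,-0.59,0,0,1],[-0.94,-0.59,0,0,1],[-0.94,-0.59,0,0,1],[-0.94,-0.59,0,0,1],[-0.94,-0.59,0,0,1],[-0.94,-0.59,0,0,1]],
  ],
)

```text
t: 1.85
ee_pos: [0.2268, 0.4273, 0.2312]
tool_rot: [-180.0, -0.0, 161.0]
contact_force: [-0.1, 0.1, -0.4]
gripper_width: 1.003
grip_force: 0.0
```

>>> drive_tool(
  steps=[
    [[-0.3,-0.19,0,0,1],[-0.6,-0.38,0,0,1],[-0.94,-0.59,0,0,1],[-0.94,-0.59,0,0,1],[-0.94,-0.59,0,0,1],[-0.94,-0.59,0,0,1],[-0.94,-0.59,0,0,1],[-0.94,-0.59,0,0,1]],
  ],
)

```text
t: 2.85
ee_pos: [0.2825, 0.3581, 0.2313]
tool_rot: [-180.0, -0.0, 161.0]
contact_force: [0.4, 0.7, 0.4]
gripper_width: 1.0
grip_force: 0.0
```

>>> drive_tool(
  steps=[
    [[-0.3,-0.19,0,0,1],[-0.6,-0.38,0,0,1],[-0.94,-0.59,0,0,1],[-0.94,-0.59,0,0,1],[-0.94,-0.59,0,0,1],[-0.94,-0.59,0,0,1],[-0.94,-0.59,0,0,1],[-0.94,-0.59,0,0,1]],
  ],
)

```text
t: 3.85
ee_pos: [0.3382, 0.289, 0.2313]
tool_rot: [180.0, 0.0, 161.0]
contact_force: [0.3, -0.2, 0.1]
gripper_width: 1.004
grip_force: 0.0
```

>>> drive_tool(
  steps=[
    [[-0.3,-0.19,0.3,0.03,1],[-0.6,-0.38,0.5,0.058,1],[-0.93,-0.58,0.7,0.058,1],[-0.93,-0.58,0.7,0.058,1],[-0.93,-0.58,0.7,0.058,1],[-0.93,-0.58,0.7,0.058,1],[-0.93,-0.58,0.7,0.058,1],[-0.93,-0.58,0.7,0.058,1]],
  ],
)

```text
t: 4.85
ee_pos: [0.3935, 0.2209, 0.1756]
tool_rot: [180.0, 0.0, 150.5]
contact_force: [0.1, -0.7, -0.3]
gripper_width: 1.001
grip_force: 0.0
```

```bash
cat > near.py <<'E'
from h import *
import sys
st=bot.get_state();im,d=bot.camera('wrist');T,p=T_of('wrist',st)
print(st['t'],st['ee_pos'],st['tool_rot'],st['qpos'].round(1),st['contact_force'])
P,u,v=pts('wrist',d,T,p)
near=np.hypot(P[:,0]-.393,P[:,1]-.22)<.04
m=near&(P[:,2]>.07)&(P[:,2]<.09);Q=P[m]
if m.sum()>20:
    r=cv2.minAreaRect((Q[:,:2]*1000).astype(np.float32));w,V=np.linalg.eigh(np.cov(Q[:,:2].T))
    print(m.sum(),r,Q.mean(0).round(4),np.percentile(Q[:,2],[50,90]),np.degrees(np.arctan2(V[1,1],V[0,1])))
cv2.imwrite('pics/%s.png'%sys.argv[1],im)
E
python3 near.py w1
```

```text
4.85 [0.39345429 0.22089364 0.17556659] [1.79972286e+02 1.67093796e-02 1.50534935e+02] [ 19.6  15.3 103.3   0.   61.4 -41. ] [ 0.13557114 -0.68608604 -0.25543364]
1216 ((391.4328918457031, 222.4156036376953), (13.452972412109375, 43.162269592285156), 60.80778121948242) [0.3905 0.223  0.0769] [0.07706368 0.07801668] 150.66744199221924
```

View pics/w1.png

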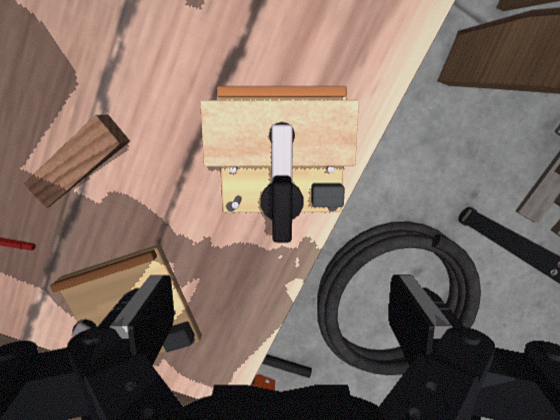

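The wrist view shows the bar at about (282,208), square to the pads, with the block at (328,195) low. Now I descend and grip.

>>> drive_tool(
  steps=[
    [[0.02,0,0.25,0,0.5],[0.02,0,0.5,0,0.5],[0.02,0,0.75,0,0.5],[0.02,0,1.0,0,0.5],[0.02,0,1.0,0,0.5],[0.02,0,1.0,0,0.5],[0.02,0,1.0,0,0.5],[0.02,0,1.0,0,0.5]],
  ],
)

```text
t: 5.9
ee_pos: [0.3926, 0.2215, 0.0959]
tool_rot: [179.9, 0.0, 150.5]
contact_force: [-0.5, -0.3, 0.3]
gripper_width: 0.753
grip_force: 0.0
```

>>> drive_tool(
  steps=[
    [[0,0,0.15,0,0.5],[0,0,0.3,0,0.5],[0,0,0.45,0,0.5],[0,0,0.54,0,0.5],[0,0,0.54,0,0.5],[0,0,0.54,0,0.5],[0,0,0.54,0,0.5],[0,0,0.54,0,0.5]],
  ],
)

```text
t: 6.9
ee_pos: [0.3924, 0.2214, 0.0524]
tool_rot: [180.0, 0.0, 150.5]
contact_force: [0.5, -0.3, 0.4]
gripper_width: 0.751
grip_force: 0.0
```

>>> drive_tool(
  steps=[
    [[0,0,0,0,0],[0,0,0,0,-0.3],[0,0,0,0,-0.6],[0,0,0,0,-1],[0,0,0,0,-1],[0,0,0,0,-1],[0,0,0,0,-1],[0,0,0,0,-1]],
  ],
)

```text
t: 7.9
ee_pos: [0.3927, 0.222, 0.0524]
tool_rot: [179.9, 0.0, 150.5]
contact_force: [-0.4, 6.0, 1.2]
gripper_width: 0.154
grip_force: 59.3
```

>>> drive_tool(
  steps=[
    [[0,0,0,-0.055,-1],[0,0,0,-0.11,-1],[0,0,0,-0.11,-1],[0,0,0,-0.11,-1],[0,0,0,-0.11,-1],[0,0,0,-0.11,-1],[0,0,0,-0.11,-1],[0,0,0,-0.11,-1]],
  ],
)

```text
t: 8.9
ee_pos: [0.3926, 0.2218, 0.0525]
tool_rot: [179.9, 0.1, 170.1]
contact_force: [-1.4, 6.0, 5.6]
gripper_width: 0.152
grip_force: 61.4
```

Run:
```python
from h import *
s=bot.get_state();print(s['tool_rot'],s['contact_force'],s['wrist_torque'],s['grip_force'],s['qpos'].round(1))
```

```text
[1.79932480e+02 5.85060254e-02 1.70112169e+02] [-1.42013781  5.99758215  5.63989364] [0.95734716 0.1647988  0.1546152 ] 61.42671525478363 [ 19.7  26.1 111.5   0.   42.3 -60.5]
```

>>> drive_tool(
  steps=[
    [[0,0,0,-0.05,-1],[0,0,0,-0.1,-1],[0,0,0,-0.15,-1],[0,0,0,-0.2,-1],[0,0,0,-0.25,-1],[0,0,0,-0.3,-1],[0,0,0,-0.345,-1],[0,0,0,-0.345,-1]],
  ],
)

```text
t: 9.9
ee_pos: [0.3929, 0.2217, 0.0524]
tool_rot: [-180.0, 0.1, -128.0]
contact_force: [0.4, 4.8, 3.9]
gripper_width: 0.146
grip_force: 63.5
```

Run:
```python
from h import *
s=bot.get_state();print(s['tool_rot'],s['contact_force'],s['wrist_torque'],s['grip_force'],s['qpos'].round(1))
```

```text
[-1.79986471e+02  1.14301852e-01 -1.27968895e+02] [0.38014771 4.7908536  3.94944387] [ 0.85249979 -0.28870431 -1.04688299] 63.50390553474426 [ 1.960e+01  2.610e+01  1.115e+02  1.000e-01  4.230e+01 -1.224e+02]
```

Torque is 1 N m at yaw +81.6°, so the knob is at its stop. I'll relax the twist slightly, open, and lift.

>>> drive_tool(
  steps=[
    [[0,0,0,0.004,-1],[0,0,0,0.006,-1],[0,0,0,0.006,-0.3],[0,0,0,0.006,0.3],[0,0,0,0.006,0.5],[0,0,0,0.006,0.5],[0,0,0,0.006,0.5],[0,0,0,0.006,0.5]],
  ],
)

```text
t: 10.9
ee_pos: [0.3922, 0.2213, 0.0521]
tool_rot: [180.0, 0.0, -128.7]
contact_force: [0.5, -0.1, -0.8]
gripper_width: 0.748
grip_force: 0.0
```

>>> drive_tool(
  steps=[
    [[0,0,-0.15,0,0.5],[0,0,-0.4,0,0.5],[0,0,-0.7,0,0.5],[0,0,-1,0,0.5],[0,0,-1,0,0.5],[0,0,-1,0,0.5],[0,0,-1,0,0.5],[0,0,-1,0,0.5]],
  ],
)

```text
t: 11.9
ee_pos: [0.3919, 0.2212, 0.1315]
tool_rot: [180.0, -0.1, -128.7]
contact_force: [-0.4, -0.5, -0.2]
gripper_width: 0.751
grip_force: 0.0
```

>>> drive_tool(
  steps=[
    [[0,0,-0.2,0,0.5],[0,0,-0.4,0,0.5],[0,0,-0.6,0,0.5],[0,0,-0.6,0,0.5],[0,0,-0.6,0,0.5],[0,0,-0.6,0,0.5],[0,0,-0.6,0,0.5],[0,0,-0.6,0,0.5]],
  ],
)

```text
t: 12.9
ee_pos: [0.3922, 0.2213, 0.1799]
tool_rot: [180.0, -0.0, -128.7]
contact_force: [0.7, -0.6, -0.2]
gripper_width: 0.751
grip_force: 0.0
```

```bash
python3 near.py w2
```

```text
12.9 [0.39216459 0.22127323 0.17989202] [ 1.79987112e+02 -1.64989307e-02 -1.28687284e+02] [  19.7   14.9  103.     0.    62.1 -121.7] [ 0.72555918 -0.63153536 -0.23442245]
1172 ((391.5293884277344, 221.47850036621094), (43.19915771484375, 13.528279304504395), 51.00960922241211) [0.391  0.2205 0.0768] [0.0770048  0.07795846] 50.66628902388513
```

View pics/w2.png

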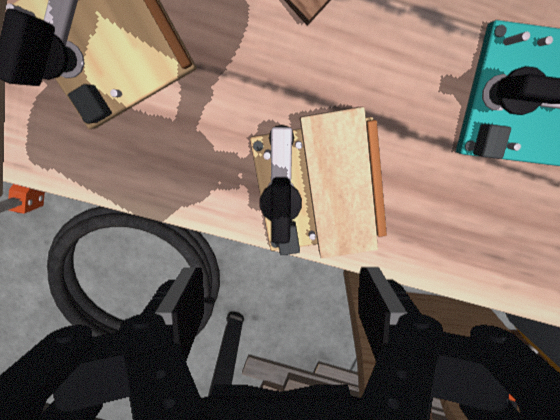

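The knob now reads 230.7° against 150.7° at the start, a full 80° turn. The finger at (282,150) is clear, the offcut at (340,185) is in its jig, and the gripper is free.

```bash
python3 -c "
from bench import bot
print(bot.job_done())"
```

```text
the job is handed in; nothing more can be done
None
```

The gummed knob was broken loose and turned about 80° to its open stop, its finger is clear of the offcut, which still lies in its jig, the empty jig was not touched, the gripper has let go, and the job is handed in (no verdict was returned).

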